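Fetch the mould plate from behind the press and the stamp

ROBOT

A 6-joint arm with a two-finger parallel gripper is mounted at the origin on a cart in front of the work surface, level with it; the furniture and walls round the work are solid. World frame = base frame: x ahead of the robot, y to its left, z up, the work surface at z = 0. Lengths are in mm, angles in rad, forces in N, time in s.
With the tool pointing down it reaches from about 350 to 775 mm from the base axis. Payload 7.3 kg.
Tool frame: the origin (TCP) lies at the very end of the fingers, on their centre line; the grasp point (between the pads) lies 19 mm behind it (bot.tcp_to_grasp is the distance from the TCP to the grasp point, in mm); z points along the fingers, y is the direction in which the jaws open and shut (so a half turn about z gives the same grasp; the last joint's range is limited). The gripper opens to 92 mm and grips with 3 to 60 N. Pads are 19 mm wide; open, the fingers measure 130 mm over their backs; the gripper's body (75 mm by 190 mm) begins 47 mm behind the grasp point.
Start: joints at [1.177, 0.342, 1.524, -0, 1.275, -0.146], TCP at [128.752, 508.987, 226.741] pointing down, gripper open.
Joint ranges: [-2.53, 2.53], [-0.77, 2.02], [0.04, 2.7], [-1, 4.14], [0.28, 2.66], [-3.11, 3.11]. Speed limits (rad/s): [2.57, 2.57, 3.14, 3.14, 3.14, 3.14].

INTERFACE

Orientations are given as [roll, pitch, yaw] about the fixed x, y, z axes, in that order (R = Rz(yaw) Ry(pitch) Rx(roll)).
In Python, from plant import bot gives the robot as it stands. The module is installed in compiled form; this text tells all that it offers.
- The arm moves only by the tool carry_out, never from a script. Its argument "motion" is a list of rows, each a list of 5 numbers: the closure, from 0 (fully open) to 1 (shut), then the shift along the tool's x, y, z in mm, then the turn about the tool's z in degrees. In form: [[claw, dx, dy, dz, spin], ...]. A call has 1 to 10 rows; each row is the pose to reach, as a shift and turn from the pose measured when the call began, along the tool's axes at that moment; what a row does not reach only later rows make up. A row lasts 1/8 s, in which the tool goes at most 62.5 mm and 10.7 degrees, less where a joint would pass 70% of its speed; a pose out of reach is approached as far as the arm can. A call with a gripper value outside its range is refused whole. The fingers move at their own pace and stop on an object; the grip force is fixed at half the most. Time passes only in rows, so rows that repeat a pose let the fingers close. It gives the time, the measured TCP pose, the force and the opening at its end, in the units of the state.
- bot.get_obs(): the state, without advancing time (a new reading comes with each control period).
- bot.capture(name): name is "scene" or "top" or "wrist"; returns a dict with "color" (400x640x3 uint8, red, green, blue), "depth" (400x640 float32, mm along the optical axis (not along the pixel's ray), 0 where there is no reading), "K" (3x3 intrinsics, pixels), "k1" (the pictures are not rectified: a ray, as slopes to the right and down, at radius r is drawn at 1 + k1 r^2 times it, then the intrinsics apply), "camera_from_world" (4x4, takes a point from world to camera coordinates). Camera axes: x right, y down, z forward; pixel columns grow to the right and rows downward; lengths in mm; the calibration is good to about 2 mm. A picture is of the moment at which its call begins.
- bot.close_job(): hands the job in, once; it reports no verdict.
The state is a dict: "time": time; "joint_positions": joint angles; "dq": joint speeds; "tau": joint torques, N m; "tool_pos": TCP position; "tcp_rot": TCP orientation; "contact_force": force on the tool from outside, world axes, zero at the start; "moment": the same for the moment, N m; "grip_width": finger opening in mm.
Only numpy, scipy, OpenCV 4.12 (cv2) and the standard library are available. Lean on these libraries where they do the work, as an engineer would, in place of code of your own. Each camera call takes 0.05 s, during which the arm holds its last target.

TASK

The pattern plate at the back of the steel tool stand has to be brushed clean, but the hand press and the date stamp stand in its way: first set both of them down, standing, in the empty grey tray, then fetch the plate and lay it pattern up inside the ring marked on the wooden block. Only then put the press and the stamp back on the stand, each standing in the place where it stood before, with the stamp square to the stand as before. Never tip the press or the stamp over, and leave the probe thermometer in front of the stand alone.

Things in the scene. Friction and masses are not known exactly. Their poses are not given: they have to be found in the camera images.
- tool_stand: Fixed steel open tray, 190 (its x) by 230 (its y) mm. Origin: centre of its underside; z up, +x to its back. Floor face at z = 4 mm; front and side rims 17 mm high, back rim 33 mm, 3 to 6 mm thick. Dark lines mark two 84 mm squares at x = -40, y = +58 and -58 mm: press and stamp start there, either one on either square; the plate starts behind them near x = +12, y = 0.
- side_tray: Fixed empty grey tray, 250 (its x) by 150 (its y) mm, the side area. Origin: centre of its underside on the table, z up. Floor upper face at z = 4 mm, rim 15 mm high, 3 to 6 mm thick. It stands to the left or right of the stand.
- brush_block: Fixed light wooden block 130 x 130 mm, 16 mm high, with a dark ring 78 mm across marked round the centre of its flat top. Origin: centre of its underside on the table, z up; the top is at z = 16 mm. It stands on the other side of the stand from the tray.
- press_mould: Loose hand press, 0.13 to 0.25 kg, standing upright: white round barrel 69 mm across and 64 mm high, thin stem (24 mm) above it, green mushroom knob 58 mm across from 136 to 169 mm above its foot. Nothing moves on it. Origin: centre of its underside, z up. Grasp it from above by the knob.
- date_stamp: Loose black stamp, 0.06 to 0.11 kg, standing upright: 36 (its x) by 62 (its y) by 97 mm high. Grasp its head, 34 by 58 mm, 67 to 97 mm above the foot, across the 34 mm (its x); the frame below is 36 by 62 mm up to 52 mm. Nothing moves on it. Origin: centre of its underside, z up. At the start its x axis is within 0.1 rad of the stand's x.
- mould_plate: Loose white round pattern plate, 56 mm across, 11 mm thick, 0.03 kg, lying flat with the pattern up on the floor of the stand. Origin: centre of its underside, z up. Grasp it from above by the rim.
- probe: Bystander: white probe thermometer, 192 mm long (along its y), 22 mm wide, 15 mm thick, lying on the table just in front of the stand. Origin: centre of its underside.

How it is judged:
By the outcome, as a careful person would: the job done as asked, in the order asked, and still so for the second after the job is handed in, with the robot touching nothing.
It also fails if it takes over 120 s, if anything falls off the work surface, if the arm or the gripper's body presses on something with over 40 N, if the wrist force passes 120 N, or if a joint passes its speed limit or range.

## Working session

There is one attempt and no reset: what is moved stays moved. The work goes in short steps, Python scripts to look and compute and a tool call to move; the robot and the scene stay as the last step left them, time stands still between calls to the robot, and variables do not carry over. Pictures are saved under pics/ and viewed, and the job is handed in when it is done.

Besides the shell and the picture viewer there is one more tool, called after "Call:" as a command line: name --pt "numbers of a row" for each row, then --argument value for the rest. carry_out: Moves the arm, as the interface text tells. Its arguments: {"type":"object","properties":{"motion":{"type":"array","items":{"type":"array","items":{"type":"number"}}}},"required":["motion"]}

```bash
mkdir -p pics; cat > h.py <<'E'
import numpy as np, cv2
from plant import bot
def shot(c,n):
    d=bot.capture(c); cv2.imwrite(f'pics/{n}.png',cv2.cvtColor(d['color'],cv2.COLOR_RGB2BGR)); np.savez(f'pics/{n}.npz',**d); return d
def load(n): return dict(np.load(f'pics/{n}.npz'))
def ray(d,u,v):
    K=d['K'];k=float(d['k1']);xd=np.array([(u-K[0,2])/K[0,0],(v-K[1,2])/K[1,1]]);x=xd.copy()
    for _ in range(30): x=xd/(1+k*(x@x))
    return np.array([x[0],x[1],1.])
def onz(d,u,v,z):
    T=np.linalg.inv(d['camera_from_world']);r=T[:3,:3]@ray(d,u,v);o=T[:3,3];return o+r*(z-o[2])/r[2]
def dep(d,u,v):
    T=np.linalg.inv(d['camera_from_world']);return T[:3,:3]@(ray(d,u,v)*d['depth'][int(round(v)),int(round(u))])+T[:3,3]
def cloud(d):
    K=d['K'];k=float(d['k1']);v,u=np.mgrid[:400,:640]
    xd=(u-K[0,2])/K[0,0];yd=(v-K[1,2])/K[1,1];x,y=xd.copy(),yd.copy()
    for _ in range(30):
        s=1+k*(x*x+y*y);x=xd/s;y=yd/s
    T=np.linalg.inv(d['camera_from_world']);P=np.stack([x,y,np.ones_like(x)],-1)*d['depth'][...,None]
    return P@T[:3,:3].T+T[:3,3]
E
python3 - <<'E'
from h import *
for c in ['scene','top','wrist']:
    d=shot(c,c+'0');print(c,d['K'][0,0],d['k1'],np.linalg.inv(d['camera_from_world'])[:3,3])
print(bot.get_obs())
E
```

```text
scene 370.6288384362611 -0.08646917197598272 [ -54.05757547 -554.48390877  749.91580504]
top 429.12838888459 -0.08449472049745523 [423.43652899 -11.39380304 986.70733513]
wrist 325.0830667149102 -0.005349039529292236 [ 58.1555073  525.57870706 385.02684211]
{'time': 0.15, 'joint_positions': array([ 1.17702186e+00,  3.42538883e-01,  1.52478359e+00,  4.78762003e-05,
        1.27538876e+00, -1.45990919e-01]), 'dq': array([-0.00030718, -0.00084194, -0.00437814,  0.00125643,  0.00051456,
        0.00125158]), 'tau': array([ 1.34698821e-03, -4.31470871e+01, -2.44358253e+01,  7.19043729e-02,
        5.35520772e-02, -7.82116285e-05]), 'tool_pos': array([128.60497548, 508.70189234, 226.22184934]), 'tcp_rot': array([-3.14049264e+00, -2.08022166e-04,  2.89379503e+00]), 'contact_force': array([-0.59932003, -0.61918395,  0.55264057]), 'moment': array([-0.02757041, -0.06212662, -0.04686022]), 'grip_width': 91.8424946521488}
```

View pics/top0.png

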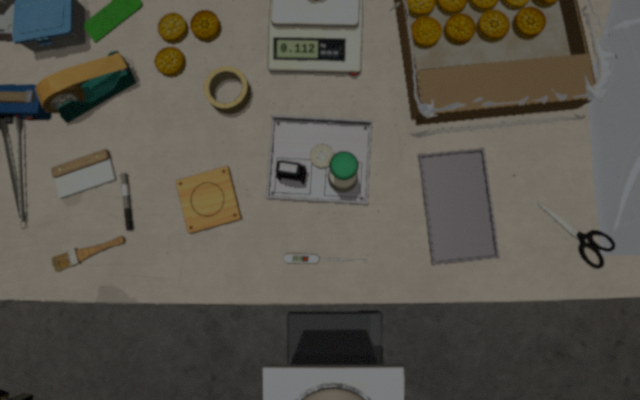

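View pics/scene0.png

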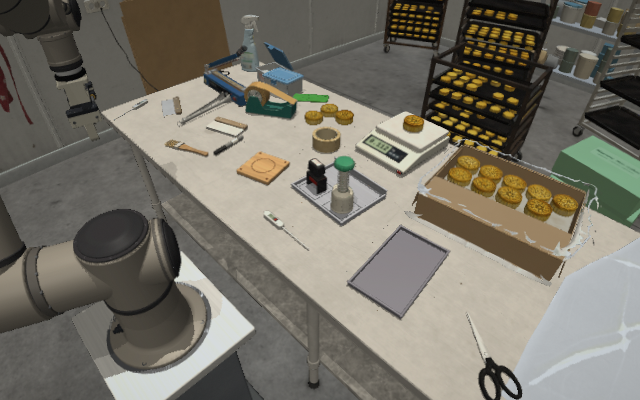

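The top picture shows the stand at (320,160) with the stamp on the left (291,172), the press on the right (343,165) and the plate at (321,155). The block's ring is at (208,198), the tray at (457,207), and the probe at (300-365,259). I'll enlarge it.

```bash
python3 - <<'E'
from h import *
d=load('top0');im=cv2.cvtColor(d['color'],cv2.COLOR_RGB2BGR)
def crop(u0,v0,u1,v1,n,s):
    cv2.imwrite(f'pics/{n}.png',np.clip(cv2.resize(im[v0:v1,u0:u1],None,fx=s,fy=s,interpolation=cv2.INTER_CUBIC)*1.5,0,255).astype('u1'))
crop(260,110,380,210,'c_stand',6)
crop(165,155,255,240,'c_block',6)
crop(410,140,510,270,'c_tray',4)
E
```

```text
(no output)
```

View pics/c_stand.png

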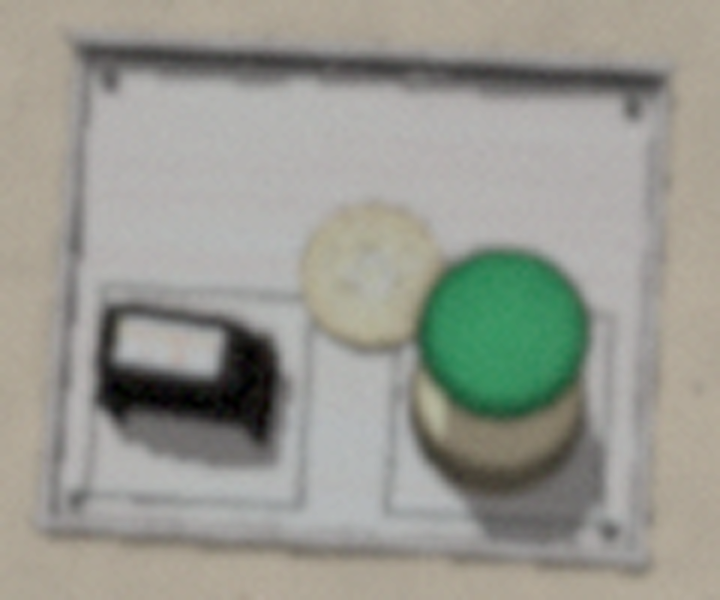

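View pics/c_block.png

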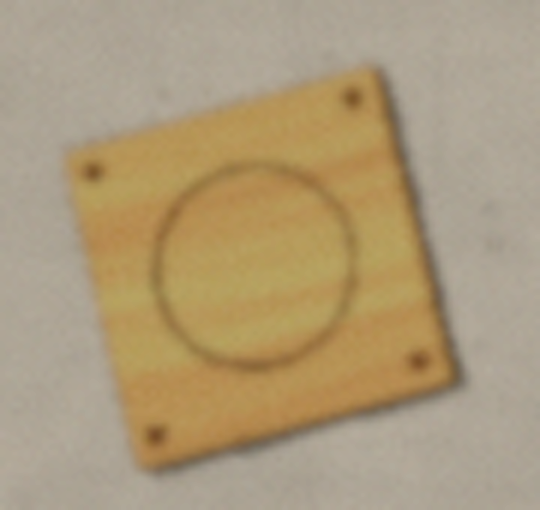

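View pics/c_tray.png

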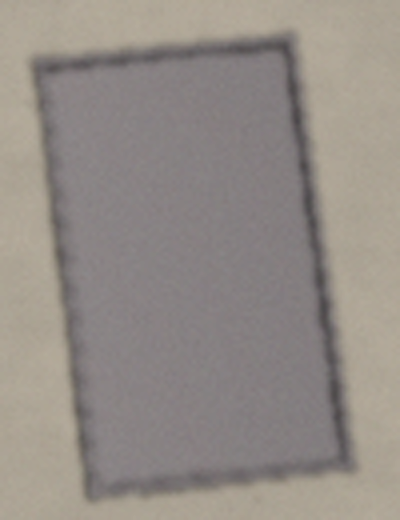

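```bash
python3 - <<'E'
from h import *
d=load('top0')
np.set_printoptions(precision=1,suppress=True)
P=lambda x,y,z,u0=260,v0=110,s=6: onz(d,u0+x/s,v0+y/s,z)[:2]
sl=[P(*a,4) for a in[(103,288),(307,295),(300,507),(92,500)]]; print('Lsq',np.array(sl),np.mean(sl,0))
print('bottom edge', P(40,530,17),P(650,570,17)); print('back',P(75,40,33),P(670,72,33))
print('plate',P(371,276,15),'knob',P(503,330,165),'stamp label',[P(*a,97) for a in[(118,315),(228,325),(222,380),(110,368)]])
b=[P(*a,16,165,155) for a in[(68,150),(376,65),(460,380),(145,470)]];print('block',np.array(b),np.mean(b,0),'ring',P(254,266,16,165,155))
t=[P(*a,15,410,140,4) for a in[(33,62),(293,35),(350,470),(90,498)]];print('tray',np.array(t),np.mean(t,0))
c=cloud(d);
m=(c[...,2]>140)&(c[...,2]<180)&(c[...,0]>350)&(c[...,0]<650)&(abs(c[...,1])<150);print('knobcloud',c[m].mean(0),c[m].min(0),c[m].max(0))
m=(c[...,2]>88)&(c[...,2]<105)&(c[...,0]>350)&(c[...,0]<650)&(c[...,1]>0)&(c[...,1]<150);print('stampcloud',m.sum(),c[m].mean(0),cv2.minAreaRect(c[m][:,:2].astype('f4')))
print(bot.get_obs()['tcp_rot'])
d=bot.capture('wrist');T=np.linalg.inv(d['camera_from_world']);print(T)
E
```

```text
Lsq [[627.5 125.3]
 [623.3  45.5]
 [540.4  48.8]
 [544.2 129.3]] [583.8  87.2]
bottom edge [531.3 147.4] [513.1 -84.1]
back [718.7 132.5] [701.5 -94.9]
plate [628.1  20.2] knob [578.  -27.2] stamp label [array([598.4, 107. ]), array([594.1,  68. ]), array([574.5,  70.2]), array([579.5, 109.7])]
block [[577.4 361.3]
 [608.7 239.4]
 [486.2 205. ]
 [452.8 327.4]] [531.3 283.3] ring [531. 286.]
tray [[ 625.9 -201.5]
 [ 640.  -352.8]
 [ 390.7 -372.9]
 [ 377.6 -225.2]] [ 508.6 -288.1]
knobcloud [577.2 -26.6 169.2] [550.6 -54.9 153. ] [606.6   1.6 176.2]
stampcloud 357 [585.8  88.1  99.2] ((587.0892333984375, 88.78449249267578), (52.83006286621094, 30.434772491455078), 80.63539123535156)
[-3.1 -0.   2.9]
[[  0.2   0.9   0.3  58.2]
 [  1.   -0.2  -0.1 525.6]
 [ -0.    0.3  -1.  385.1]
 [  0.    0.    0.    1. ]]
```

View pics/wrist0.png

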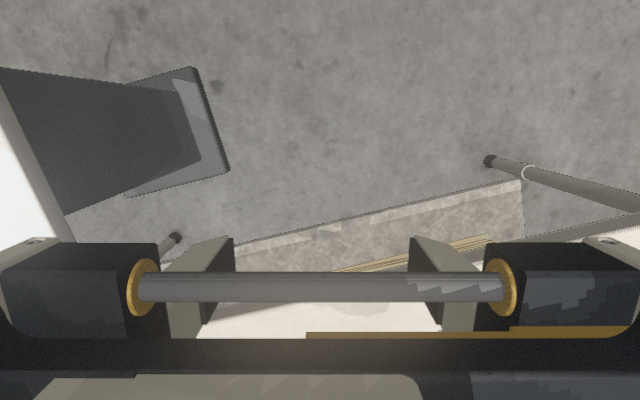

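```bash
cat >> h.py <<'E'
np.set_printoptions(precision=2,suppress=True)
from scipy.spatial.transform import Rotation as Ro
def go(x,y,z,yaw=None):
    o=bot.get_obs();R=Ro.from_euler('xyz',o['tcp_rot']);p=np.array(o['tool_pos'])
    sh=R.inv().apply(np.array([x,y,z])-p)
    sp=0
    if yaw is not None:
        rv=(R.inv()*Ro.from_euler('xyz',[np.pi,0,yaw])).as_rotvec();sp=np.degrees(rv[2])
    print('t%.2f'%o['time'],'pos',p,'yaw %.3f'%o['tcp_rot'][2],'w %.1f'%o['grip_width'],'-> shift',sh.round(1),'spin %.1f'%sp)
E
python3 -c "
from h import *
go(560,30,330,1.5)"
```

```text
t0.20 pos [128.66 508.78 226.32] yaw 2.894 w 92.1 -> shift [-535.6 -358.5 -103.4] spin 79.9
```

Call:
carry_out --pt "0 -53 -36 -20 8" --pt "0 -107 -72 -40 16" --pt "0 -160 -108 -60 24" --pt "0 -214 -144 -80 32" --pt "0 -268 -180 -103 40" --pt "0 -321 -215 -103 48" --pt "0 -375 -251 -103 56" --pt "0 -428 -287 -103 64" --pt "0 -482 -323 -103 72" --pt "0 -536 -358 -103 80"

```text
time: 1.45
tool_pos: [538.3, 53.9, 329.5]
tcp_rot: [-3.141, 0.001, 1.493]
contact_force: [1.3, 0.5, 1.0]
grip_width: 91.8
```

```bash
python3 -c "
from h import *
go(560,30,330,1.5)
shot('wrist','w1')"
```

```text
t1.45 pos [538.26  53.93 329.51] yaw 1.493 w 91.8 -> shift [-22.2  23.5  -0.5] spin -0.4
```

View pics/w1.png

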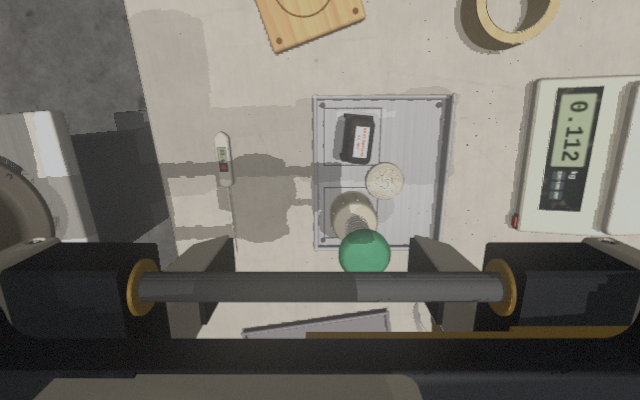

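Call:
carry_out --pt "0 0 24 0 0" --pt "0 0 24 0 0" --pt "0 0 24 0 0"

```text
time: 1.88
tool_pos: [565.6, 46.3, 327.8]
tcp_rot: [3.141, 0.004, 1.483]
contact_force: [0.8, 0.1, 0.5]
grip_width: 91.9
```

```bash
python3 -c "
from h import *
go(560,30,330,1.5);print(bot.get_obs()['dq'])
d=shot('wrist','w2')
im=cv2.cvtColor(d['color'],cv2.COLOR_RGB2BGR)
cv2.imwrite('pics/w2c.png',cv2.resize(im[85:265,290:470],None,fx=3.3,fy=3.3,interpolation=cv2.INTER_CUBIC))
"
```

```text
t1.88 pos [565.65  46.31 327.81] yaw 1.483 w 91.9 -> shift [-16.8  -4.2  -2.1] spin -1.0
[ 0.01 -0.02  0.01 -0.   -0.   -0.  ]
```

View pics/w2c.png

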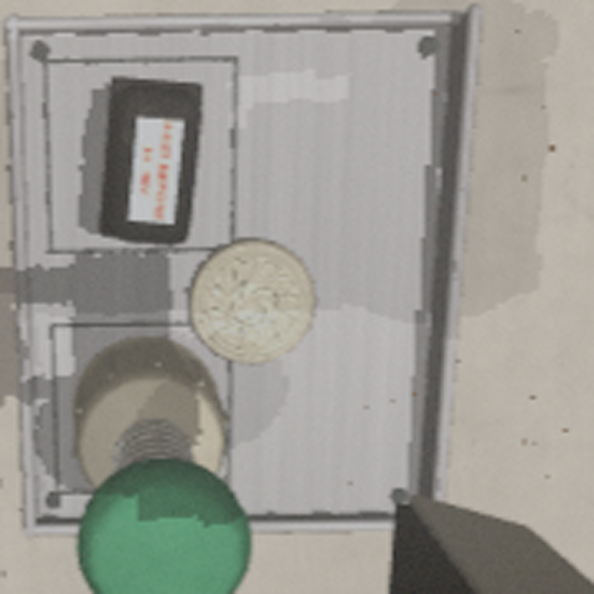

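```bash
python3 - <<'E'
from h import *
d=load('w2')
P=lambda x,y,z: onz(d,290+(x+.5)/3.3-.5,85+(y+.5)/3.3-.5,z)[:2]
A=np.array
sq=A([P(48,58,4),P(237,58,4),P(230,247,4),P(50,250,4)]);print(sq,sq.mean(0))
# model fit: stand local points
loc=A([[-82,100],[2,100],[2,16],[-82,16],[-82,-16],[-82,-100],[-95,115],[-95,-115]])
obs=np.vstack([sq,P(53,325,4),P(57,493,4),P(10,18,17),P(26,533,17)])
def fit(l,o):
    M,_=cv2.estimateAffinePartial2D(l.astype('f4'),o.astype('f4'),ransacReprojThreshold=10);return M,np.arctan2(M[1,0],M[0,0]),np.hypot(M[1,0],M[0,0])
M,y,s=fit(loc,obs);print('stand',M,y,s,'\n',obs-(loc@M[:,:2].T+M[:,2]))
print('plate',P(252,301,15))
l=A([P(*a,97) for a in[(137,116),(185,119),(178,224),(128,220)]]);print('label',l,l.mean(0));
for a,b in[(0,3),(1,2)]: v=l[a]-l[b];print('stamp yaw',np.arctan2(-v[0],v[1]))
k=A([P(*a,97) for a in[(113,80),(203,83),(187,243),(104,237)]]);print('head',k,k.mean(0))
for a,b in[(0,3),(1,2)]: v=k[a]-k[b];print('stamp yaw',np.arctan2(-v[0],v[1]))
c=cloud(d)
m=(c[...,2]>92)&(c[...,2]<103)&(abs(c[...,0]-586)<50)&(abs(c[...,1]-88)<60);q=c[m][:,:2].astype('f4');print(m.sum(),c[m].mean(0),cv2.minAreaRect(q))
m=(c[...,2]>135)&(c[...,2]<180)&(abs(c[...,0]-578)<50)&(abs(c[...,1]+27)<60);q=c[m];print('knob',m.sum(),q.mean(0),q.min(0),q.max(0))
for z in (140,145,150,155,160,165):
    s=q[abs(q[:,2]-z)<2.5];print(z,len(s),s[:,0].min(),s[:,0].max())
E
```

```text
[[548.85 131.23]
 [629.82 124.11]
 [622.26  42.99]
 [541.33  48.75]] [585.57  86.77]
stand [[  0.99   0.08 621.09]
 [ -0.08   0.99  25.67]] -0.07588917301585643 0.9961917257168612 
 [[ 1.66  0.03]
 [-0.81 -0.74]
 [-2.03  1.58]
 [ 0.48  1.  ]
 [ 0.77 -1.73]
 [ 0.73 -0.6 ]
 [-0.01  0.97]
 [-0.79 -0.5 ]]
plate [629.54  19.72]
label [[582.51 106.53]
 [599.27 104.03]
 [594.27  67.46]
 [576.38  70.48]] [588.11  87.13]
stamp yaw -0.16846317000104977
stamp yaw -0.135960241457662
head [[575.14 119.41]
 [606.36 115.66]
 [597.06  60.32]
 [567.21  65.13]] [586.44  90.13]
stamp yaw -0.1450354871927439
stamp yaw -0.16654458466312996
1045 [587.53  88.69 100.55] ((587.7159423828125, 87.54135131835938), (53.54677200317383, 29.94105339050293), 79.97535705566406)
knob 2078 [579.02 -23.31 169.84] [550.77 -52.32 154.8 ] [607.59   0.29 175.07]Traceback (most recent call last):
  File "<stdin>", line 21, in <module>
    return umr_minimum(a, axis, None, out, keepdims, initial, where)
ValueError: zero-size array to reduction operation minimum which has no identity
```

```bash
python3 -c "
from h import *
go(578.5,-26,200,1.5)"
```

```text
t1.93 pos [565.52  46.5  328.14] yaw 1.483 w 92.0 -> shift [-70.5  19.2 128.5] spin -1.0
```

Call:
carry_out --pt "0 -25 7 40 -1" --pt "0 -50 14 85 -1" --pt "0 -70 19 118 -1" --pt "0 -70.5 19.2 128 -1" --pt "0 -70.5 19.2 128 -1" --pt "0 -70.5 19.2 128 -1"

```text
time: 2.68
tool_pos: [579.2, -25.0, 202.3]
tcp_rot: [3.138, 0.004, 1.502]
contact_force: [-0.2, 0.4, 0.2]
grip_width: 92.0
```

```bash
python3 -c "
from h import *
go(578.5,-26,136,1.5)
shot('wrist','w3')"
```

```text
t2.67 pos [579.18 -25.   202.33] yaw 1.502 w 92.0 -> shift [-0.8 -0.9 66.3] spin 0.1
```

View pics/w3.png

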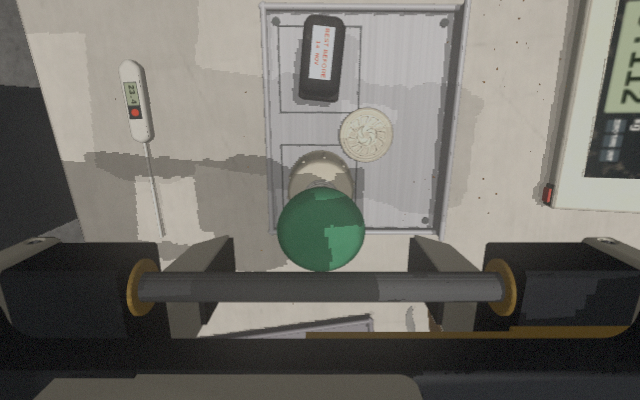

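The knob is centred between the fingers at (321,230). Next I descend and grip it.

```bash
python3 -c "
from h import *
d=load('w3');
for z in (150,157,165): print(onz(d,321,230,z))
c=cloud(d)
m=(c[...,2]>92)&(c[...,2]<104)&(abs(c[...,0]-586)<50)&(abs(c[...,1]-88)<60);q=c[m][:,:2].astype('f4');print(m.sum(),c[m].mean(0),cv2.minAreaRect(q))
sq=np.array([onz(d,u,v,4)[:2] for u,v in[(283,27),(361,27),(359,113),(280,112)]]);print(sq,sq.mean(0))
l=np.array([onz(d,u,v,101)[:2] for u,v in[(312,24),(332,26),(327,80),(308,78)]]);print(l,l.mean(0))
print('plate',onz(d,366,134,15))
"
```

```text
[578.64 -32.5  150.  ]
[578.8  -29.86 157.  ]
[578.98 -26.84 165.  ]
2959 [587.68  87.08 100.79] ((587.634033203125, 87.2396240234375), (53.974365234375, 30.05156898498535), 80.39571380615234)
[[552.49 128.77]
 [629.63 123.52]
 [624.56  41.35]
 [541.19  48.12]] [586.97  85.44]
[[581.93 107.07]
 [596.22 104.79]
 [590.28  68.47]
 [576.15  70.85]] [586.14  87.8 ]
plate [629.8   19.86  15.  ]
```

Call:
carry_out --pt "0 -0.8 -0.7 25 0" --pt "0 -0.8 -0.7 50 0" --pt "0 -0.8 -0.7 64 0" --pt "0 -0.8 -0.7 66 0" --pt "0 -0.8 -0.7 66 0" --pt "0.4 -0.8 -0.7 66 0" --pt "0.7 -0.8 -0.7 66 0" --pt "1 -0.8 -0.7 66 0" --pt "1 -0.8 -0.7 66 0" --pt "1 -0.8 -0.7 66 0"

```text
time: 3.98
tool_pos: [578.7, -26.2, 136.4]
tcp_rot: [3.138, 0.004, 1.502]
contact_force: [0.5, 0.3, 1.1]
grip_width: 57.6
```

```bash
python3 -c "
from h import *
go(583,-281.5,137,1.5)
d=load('w3');d['depth'].sum()
"
```

```text
t3.98 pos [578.74 -26.21 136.39] yaw 1.502 w 57.6 -> shift [-254.4   21.9    0.6] spin 0.1
```

Call:
carry_out --pt "1 0 0 -15 0" --pt "1 0 0 -40 0" --pt "1 0 0 -65 0" --pt "1 -10 0 -75 0" --pt "1 -30 0 -75 0" --pt "1 -55 0 -75 0"

```text
time: 4.72
tool_pos: [573.9, -82.2, 210.6]
tcp_rot: [3.14, 0.004, 1.502]
contact_force: [-1.4, 0.6, -1.9]
grip_width: 57.5
```

```bash
python3 -c "
from h import *
go(583,-281.5,212,1.5)
d=shot('wrist','w4')
"
```

```text
t4.72 pos [573.92 -82.15 210.58] yaw 1.502 w 57.5 -> shift [-198.3   22.8   -0.5] spin 0.1
```

View pics/w4.png

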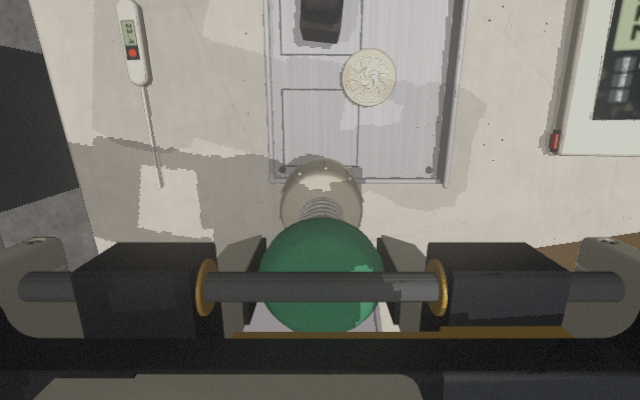

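The press is held upright with its barrel at (321,200), and its square is now empty. Next I move over the tray.

Call:
carry_out --pt "1 -25 3 0 0" --pt "1 -60 7 0 0" --pt "1 -98 11 0 0" --pt "1 -135 16 0 0" --pt "1 -165 19 0 0" --pt "1 -187 21 0 0" --pt "1 -198 22.8 0 0" --pt "1 -198 22.8 0 0" --pt "1 -198 22.8 0 0"

```text
time: 5.9
tool_pos: [582.5, -283.7, 211.7]
tcp_rot: [3.14, 0.006, 1.501]
contact_force: [0.4, 0.8, -2.6]
grip_width: 57.4
```

```bash
python3 -c "
from h import *
go(583,-281.5,137,1.5)
d=shot('top','t1')
im=cv2.cvtColor(d['color'],cv2.COLOR_RGB2BGR)
cv2.imwrite('pics/t1c.png',cv2.resize(im[120:290,380:540],None,fx=3.5,fy=3.5,interpolation=cv2.INTER_CUBIC))
"
```

```text
t5.90 pos [ 582.49 -283.66  211.73] yaw 1.501 w 57.4 -> shift [ 2.6  0.2 74.7] spin 0.0
```

View pics/t1c.png

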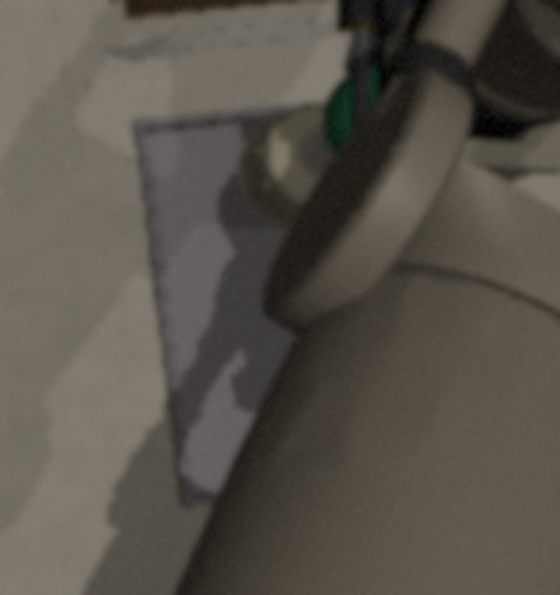

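Call:
carry_out --pt "1 2.6 0 20 0" --pt "1 2.6 0 45 0" --pt "1 2.6 0 62 0" --pt "1 2.6 0 70 0" --pt "1 2.6 0 73 0" --pt "1 2.6 0 74.5 0" --pt "1 2.6 0 74.5 0" --pt "1 2.6 0 74.5 0"

```text
time: 6.95
tool_pos: [583.0, -281.6, 137.8]
tcp_rot: [3.139, 0.007, 1.501]
contact_force: [-0.0, 0.7, -2.1]
grip_width: 57.2
```

Call:
carry_out --pt "1 0 0 1 0" --pt "1 0 0 1.5 0" --pt "1 0 0 1.5 0"

```text
time: 7.32
tool_pos: [583.0, -281.7, 136.4]
tcp_rot: [3.139, 0.007, 1.501]
contact_force: [-0.2, -1.0, -1.3]
grip_width: 57.9
```

Contact is starting. I'll open the fingers and rise.

Call:
carry_out --pt "1 0 0 0.5 0" --pt "0.5 0 0 0.5 0" --pt "0 0 0 0.5 0" --pt "0 0 0 0.5 0" --pt "0 0 0 0.5 0" --pt "0 0 0 -20 0" --pt "0 0 0 -50 0" --pt "0 0 0 -80 0" --pt "0 0 0 -80 0" --pt "0 0 0 -80 0"

```text
time: 8.57
tool_pos: [582.5, -280.9, 215.4]
tcp_rot: [3.14, 0.006, 1.501]
contact_force: [1.0, -0.5, -0.5]
grip_width: 91.9
```

```bash
python3 -c "
from h import *
go(587.3,87.7,180,1.416)
shot('wrist','w5');shot('scene','s5')"
```

```text
t8.57 pos [ 582.47 -280.88  215.36] yaw 1.501 w 91.9 -> shift [368.2 -21.   33.1] spin 4.9
```

View pics/w5.png

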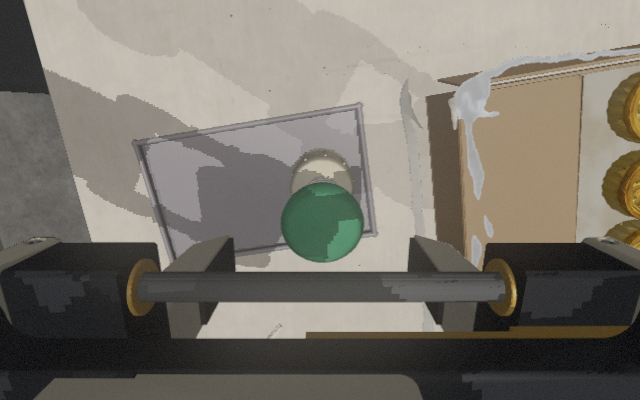

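View pics/s5.png

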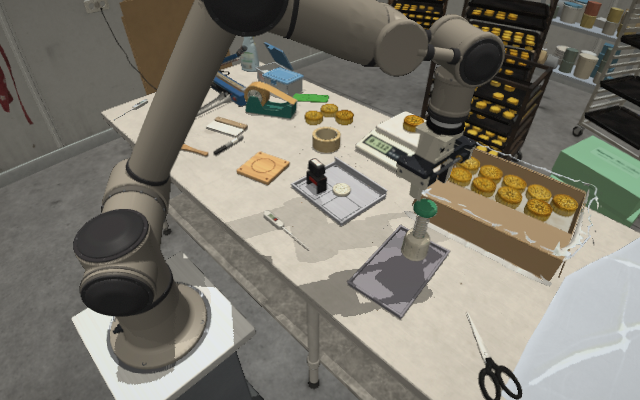

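The press stands in the tray, with its barrel at (321,185) in the wrist view. Next I go to the stamp.

Call:
carry_out --pt "0 40 -2 0 1" --pt "0 95 -5 0 2" --pt "0 155 -9 0 3" --pt "0 215 -12 0 4" --pt "0 275 -16 5 4.9" --pt "0 325 -19 15 4.9" --pt "0 358 -21 25 4.9" --pt "0 368.2 -21 33 4.9" --pt "0 368.2 -21 33 4.9" --pt "0 368.2 -21 33 4.9"

```text
time: 9.93
tool_pos: [587.3, 86.4, 179.8]
tcp_rot: [3.141, 0.006, 1.414]
contact_force: [0.6, -0.6, -0.2]
grip_width: 91.6
```

```bash
python3 -c "
from h import *
go(587.3,87.7,67,1.416)
d=load('w5')
t=np.array([onz(d,u,v,15)[:2] for u,v in[(135,143),(360,104),(376,235)]]);print('tray',t,(t[0]+t[2])/2)
d=shot('wrist','w6')
"
```

```text
t9.93 pos [587.32  86.44 179.83] yaw 1.414 w 91.6 -> shift [  1.9  -0.3 112.8] spin -0.1
tray [[ 382.37 -229.33]
 [ 629.01 -205.8 ]
 [ 642.41 -355.38]] [ 512.39 -292.35]
```

View pics/w6.png

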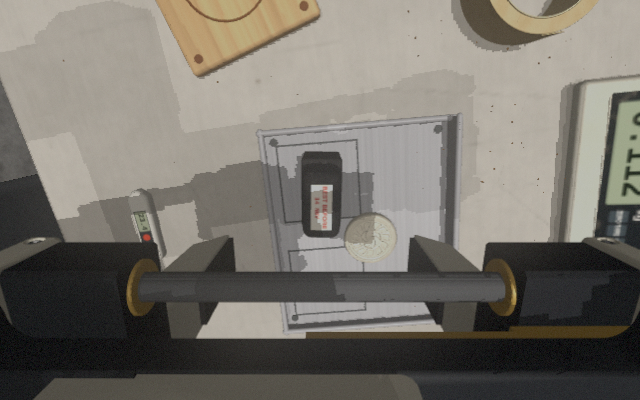

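The stamp is centred and square between the jaws, at (322,195). Next I descend and grip it.

Call:
carry_out --pt "0 1.9 -0.3 35 0" --pt "0 1.9 -0.3 75 0" --pt "0 1.9 -0.3 102 0" --pt "0 1.9 -0.3 111 0" --pt "0 1.9 -0.3 112.8 0" --pt "0 1.9 -0.3 112.8 0" --pt "0.3 1.9 -0.3 112.8 0" --pt "0.6 1.9 -0.3 112.8 0" --pt "1 1.9 -0.3 112.8 0" --pt "1 1.9 -0.3 112.8 0"

```text
time: 11.22
tool_pos: [587.5, 87.7, 67.3]
tcp_rot: [3.14, 0.006, 1.414]
contact_force: [0.2, -0.7, 0.0]
grip_width: 56.6
```

Call:
carry_out --pt "1 0 0 0 0" --pt "1 0 0 0 0" --pt "1 0 0 0 0"

```text
time: 11.6
tool_pos: [587.5, 87.7, 67.3]
tcp_rot: [3.14, 0.006, 1.414]
contact_force: [-0.3, -0.3, -0.3]
grip_width: 33.7
```

```bash
python3 -c "
from h import *
go(441,-298,180,1.416)"
```

```text
t11.60 pos [587.45  87.7   67.29] yaw 1.414 w 33.7 -> shift [-404.5  -84.2 -110.5] spin -0.1
```

Call:
carry_out --pt "1 0 0 -15 0" --pt "1 0 0 -40 0" --pt "1 -10 -2 -75 0" --pt "1 -40 -8 -100 0" --pt "1 -80 -16 -112 0" --pt "1 -125 -26 -112 0" --pt "1 -175 -36 -112 0" --pt "1 -225 -47 -112 0" --pt "1 -275 -57 -112 0" --pt "1 -315 -65 -112 0"

```text
time: 12.85
tool_pos: [473.3, -214.4, 182.2]
tcp_rot: [3.139, 0.006, 1.413]
contact_force: [1.3, -1.2, -0.9]
grip_width: 33.6
```

```bash
python3 -c "
from h import *
go(441,-297,180,1.5)"
```

```text
t12.85 pos [ 473.28 -214.44  182.22] yaw 1.413 w 33.6 -> shift [-86.6 -18.9   2.7] spin -5.0
```

Call:
carry_out --pt "1 -35 -8 2 -1" --pt "1 -60 -13 2 -2" --pt "1 -78 -17 2 -4" --pt "1 -86.6 -18.9 20 -5" --pt "1 -86.6 -18.9 50 -5" --pt "1 -86.6 -18.9 85 -5" --pt "1 -86.6 -18.9 102 -5" --pt "1 -86.6 -18.9 109 -5" --pt "1 -86.6 -18.9 110 -5" --pt "1 -86.6 -18.9 110 -5"

```text
time: 14.1
tool_pos: [441.6, -298.1, 73.7]
tcp_rot: [3.138, 0.008, 1.5]
contact_force: [-0.7, -0.5, -0.5]
grip_width: 33.8
```

```bash
python3 -c "
from h import *
go(441,-297,67.3,1.5);shot('wrist','w7')"
```

```text
t14.10 pos [ 441.62 -298.11   73.67] yaw 1.500 w 33.8 -> shift [ 1.1 -0.7  6.4] spin 0.0
```

View pics/w7.png

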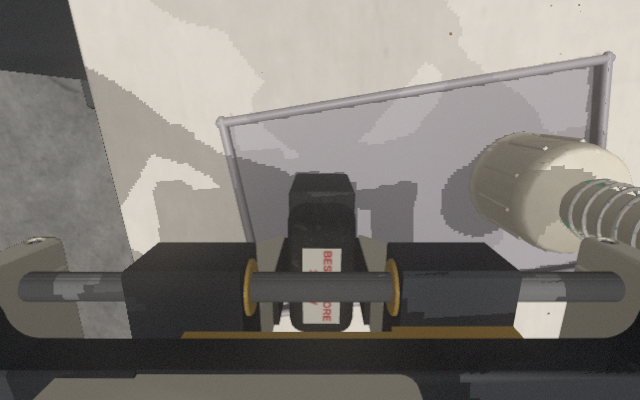

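The stamp is held over the tray floor at (320,220), and the press (520-640,190) is clear of the gripper body. Next I lower it.

Call:
carry_out --pt "1 0.5 0 3 0" --pt "1 0.5 0 5 0" --pt "1 0.5 0 6.2 0" --pt "1 0.5 0 6.4 0" --pt "1 0.5 0 6.4 0"

```text
time: 14.78
tool_pos: [441.7, -297.7, 67.3]
tcp_rot: [3.138, 0.008, 1.5]
contact_force: [0.3, 0.2, 1.2]
grip_width: 34.0
```

Call:
carry_out --pt "0.7 0 0 0 0" --pt "0.4 0 0 0 0" --pt "0.2 0 0 0 0" --pt "0.2 0 0 0 0" --pt "0.2 0 0 -10 0" --pt "0.2 0 0 -40 0" --pt "0.2 0 0 -80 0" --pt "0.2 0 0 -120 0" --pt "0.2 0 0 -125 0" --pt "0.2 0 0 -125 0"

```text
time: 16.02
tool_pos: [441.2, -296.6, 192.6]
tcp_rot: [3.138, 0.008, 1.5]
contact_force: [0.5, -0.2, 0.5]
grip_width: 73.5
```

```bash
python3 -c "
from h import *
go(629,20,120,1.5);shot('wrist','w8');shot('scene','s8')"
```

```text
t16.02 pos [ 441.21 -296.58  192.56] yaw 1.500 w 73.5 -> shift [329.6 164.8  70.6] spin 0.0
```

View pics/w8.png

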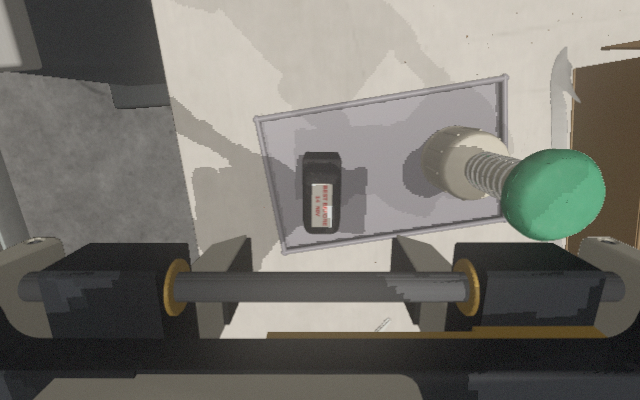

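Both stand upright in the tray, the stamp at (322,190) and the press at (465,165). Next is the plate.

Call:
carry_out --pt "0.08 25 12 0 0" --pt "0.08 65 32 0 0" --pt "0.08 115 57 0 0" --pt "0.08 165 82 0 0" --pt "0.08 215 107 0 0" --pt "0.08 265 132 10 0" --pt "0.08 305 152 30 0" --pt "0.08 325 162 55 0" --pt "0.08 329.6 164.8 70 0" --pt "0.08 329.6 164.8 70 0"

```text
time: 17.38
tool_pos: [627.2, 20.1, 117.4]
tcp_rot: [-3.139, 0.007, 1.5]
contact_force: [-0.4, 0.1, 0.6]
grip_width: 84.6
```

Call:
carry_out --pt "0.08 0 0 0 0"

```text
time: 17.5
tool_pos: [627.4, 19.0, 118.3]
tcp_rot: [-3.14, 0.007, 1.499]
contact_force: [-0.1, -0.9, 0.2]
grip_width: 84.1
```

```bash
python3 -c "
from h import *
go(629.5,20,120,1.5);shot('wrist','w9')"
```

```text
t17.50 pos [627.35  18.97 118.26] yaw 1.499 w 84.1 -> shift [ 1.2  2.1 -1.8] spin -0.1
```

View pics/w9.png

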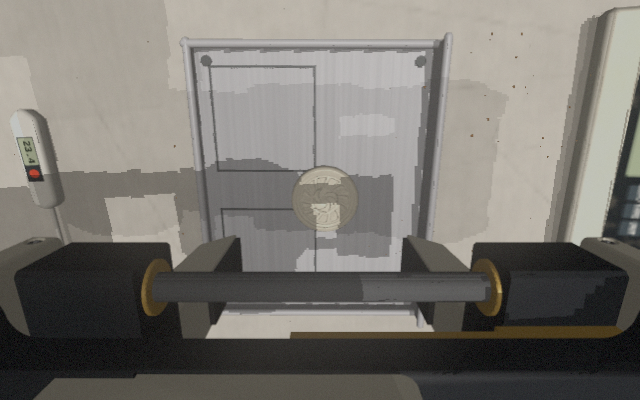

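```bash
python3 -c "
from h import *
d=load('w9');print('plate',onz(d,325,199,13))
q=[onz(d,u,v,4)[:2] for u,v in[(209,67),(315,67),(315,171),(217,170),(222,209),(315,209)]]
loc=np.array([[-82,100],[2,100],[2,16],[-82,16],[-82,-16],[2,-16]])
q=np.array(q);M,_=cv2.estimateAffinePartial2D(loc.astype('f4'),q.astype('f4'),ransacReprojThreshold=10);print(M,np.arctan2(M[1,0],M[0,0]),M@[-40,58,1],M@[-40,-58,1]);print(q-(loc@M[:,:2].T+M[:,2]))
go(629.5,20,6,1.5)
"
```

```text
plate [630.3   18.76  13.  ]
[[  0.99   0.07 620.53]
 [ -0.07   0.99  24.84]] -0.07403528446464606 [585.3   85.01] [576.81 -29.47]
[[ 0.21 -0.14]
 [-0.11  0.01]
 [-0.24  1.  ]
 [-0.3   1.64]
 [ 0.92 -1.44]
 [-0.48 -1.08]]
t17.55 pos [627.22  18.88 118.19] yaw 1.499 w 84.7 -> shift [  2.    2.4 112.2] spin -0.1
```

Call:
carry_out --pt "0.08 1.2 2.8 30 0" --pt "0.08 1.2 2.8 65 0" --pt "0.08 1.2 2.8 92 0" --pt "0.08 1.2 2.8 105 0" --pt "0.08 1.2 2.8 110 0" --pt "0.08 1.2 2.8 111 0" --pt "0.08 1.2 2.8 111 0" --pt "0.3 1.2 2.8 111 0" --pt "0.6 1.2 2.8 111 0" --pt "1 1.2 2.8 111 0"

```text
time: 18.8
tool_pos: [629.9, 19.2, 7.3]
tcp_rot: [-3.14, 0.007, 1.499]
contact_force: [0.1, 0.2, -0.4]
grip_width: 58.9
```

Call:
carry_out --pt "1 0 0 0 0" --pt "1 0 0 0 0" --pt "1 0 0 0 0"

```text
time: 19.18
tool_pos: [629.9, 19.2, 7.3]
tcp_rot: [-3.14, 0.007, 1.499]
contact_force: [1.2, -0.4, 0.6]
grip_width: 55.3
```

```bash
python3 -c "
from h import *
go(531,285,120,1.5);print(bot.get_obs()['contact_force'])"
```

```text
t19.18 pos [629.87  19.2    7.3 ] yaw 1.499 w 55.3 -> shift [ 257.2 -117.9 -114.2] spin -0.1
[ 1.24 -0.43  0.58]
```

Call:
carry_out --pt "1 0 0 -15 0" --pt "1 0 0 -40 0" --pt "1 10 -5 -70 0" --pt "1 40 -18 -75 0" --pt "1 80 -37 -75 0" --pt "1 125 -57 -75 0" --pt "1 170 -78 -75 0" --pt "1 200 -92 -75 0" --pt "1 210 -96 -75 0" --pt "1 210 -96 -75 0"

```text
time: 20.42
tool_pos: [549.7, 236.1, 81.7]
tcp_rot: [-3.141, 0.007, 1.5]
contact_force: [0.4, -1.0, -0.8]
grip_width: 55.2
```

```bash
python3 -c "
from h import *
go(531,285,19,1.5);shot('wrist','w10');shot('top','t10')"
```

```text
t20.43 pos [549.7  236.13  81.67] yaw 1.500 w 55.2 -> shift [ 47.8 -22.1  62.4] spin -0.0
```

View pics/w10.png

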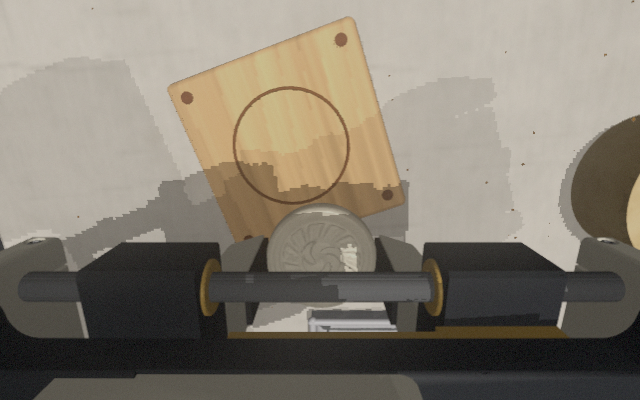

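```bash
python3 -c "
from h import *
d=load('w10');r=onz(d,291.5,145,16);print('ring',r);p=onz(d,322,256,89);print('plate',p,[onz(d,u,v,16) for u,v in[(234,145),(349,145),(291,87),(292,203)]])
go(r[0],r[1],19.5,1.5)"
```

```text
ring [532.77 286.58  16.  ]
plate [550.05 237.1   89.  ] [array([493.59, 289.36,  16.  ]), array([571.92, 283.82,  16.  ]), array([536.01, 323.87,  16.  ]), array([529.19, 245.53,  16.  ])]
t20.52 pos [550.02 234.95  81.33] yaw 1.498 w 55.1 -> shift [ 50.7 -20.9  61.5] spin -0.1
```

Call:
carry_out --pt "1 12 -5 5 0" --pt "1 30 -13 15 0" --pt "1 44 -19 30 0" --pt "1 48.7 -20.9 45 0" --pt "1 48.7 -20.9 54 0" --pt "1 48.7 -20.9 59 0" --pt "1 48.7 -20.9 61 0" --pt "1 48.7 -20.9 61.5 0" --pt "1 48.7 -20.9 61.5 0" --pt "1 48.7 -20.9 61.5 0"

```text
time: 21.78
tool_pos: [532.8, 284.6, 19.9]
tcp_rot: [-3.141, 0.007, 1.498]
contact_force: [0.1, 0.3, -0.2]
grip_width: 54.8
```

Call:
carry_out --pt "1 0 0 0.5 0" --pt "1 0 0 0.8 0" --pt "0.7 0 0 0.8 0" --pt "0.3 0 0 0.8 0" --pt "0.15 0 0 0.8 0" --pt "0.15 0 0 0.8 0" --pt "0.15 0 0 -15 0" --pt "0.15 0 0 -50 0" --pt "0.15 -30 0 -80 0" --pt "0.15 -50 0 -80 0"

```text
time: 23.02
tool_pos: [530.9, 235.0, 103.7]
tcp_rot: [3.136, 0.005, 1.498]
contact_force: [1.1, 0.3, -0.1]
grip_width: 78.2
```

```bash
python3 -c "
from h import *
go(441.5,-297.3,190,1.5);shot('wrist','w11')"
```

```text
t23.02 pos [530.91 235.02 103.65] yaw 1.498 w 78.2 -> shift [-537.8  -50.   -84.1] spin -0.1
```

View pics/w11.png

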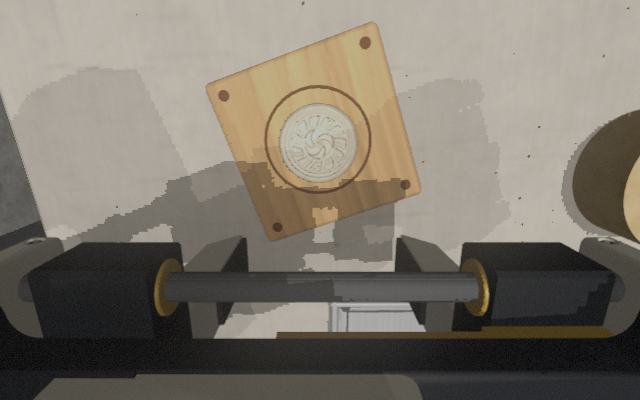

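The plate lies pattern up inside the ring, plate centre (318,142) and ring centre (318,139). Next I return for the stamp.

Call:
carry_out --pt "0 -20 -2 -30 0" --pt "0 -60 -6 -60 0" --pt "0 -115 -11 -84 0" --pt "0 -170 -16 -84 0" --pt "0 -228 -21 -84 0" --pt "0 -286 -27 -84 0" --pt "0 -344 -32 -84 0" --pt "0 -402 -37 -84 0" --pt "0 -450 -42 -84 0" --pt "0 -480 -45 -84 0"

```text
time: 24.32
tool_pos: [448.3, -244.1, 188.3]
tcp_rot: [3.141, 0.006, 1.495]
contact_force: [0.0, 0.9, 0.1]
grip_width: 91.8
```

Call:
carry_out --pt "0 -5 0 0 0" --pt "0 -5 0 0 0"

```text
time: 24.58
tool_pos: [447.7, -248.5, 187.6]
tcp_rot: [-3.141, 0.005, 1.494]
contact_force: [1.2, 0.8, 0.7]
grip_width: 91.7
```

```bash
python3 -c "
from h import *
go(441.5,-297.5,190,1.5)"
```

```text
t24.57 pos [ 447.73 -248.49  187.62] yaw 1.494 w 91.7 -> shift [-49.4  -2.4  -2.1] spin -0.4
```

Call:
carry_out --pt "0 -20 -1 0 -0.4" --pt "0 -40 -2 0 -0.4" --pt "0 -49.4 -2.4 0 -0.4" --pt "0 -49.4 -2.4 0 -0.4" --pt "0 -49.4 -2.4 0 -0.4"

```text
time: 25.2
tool_pos: [441.6, -297.0, 187.8]
tcp_rot: [-3.141, 0.004, 1.501]
contact_force: [0.0, -0.2, -0.1]
grip_width: 91.7
```

```bash
python3 -c "
from h import *
go(441.7,-297.7,67.3,1.5);shot('wrist','w12')"
```

```text
t25.20 pos [ 441.57 -297.03  187.78] yaw 1.501 w 91.7 -> shift [ -0.1   0.3 120.5] spin 0.1
```

View pics/w12.png

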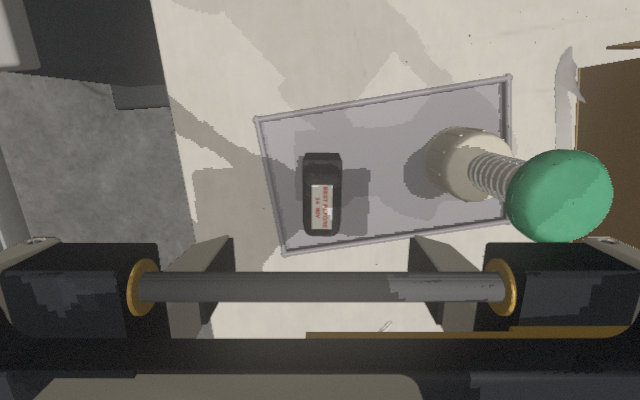

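The stamp is centred at (322,193). I descend and grip it.

Call:
carry_out --pt "0.2 -0.1 0.3 35 0" --pt "0.2 -0.1 0.3 80 0" --pt "0.2 -0.1 0.3 108 0" --pt "0.2 -0.1 0.3 118 0" --pt "0.2 -0.1 0.3 120.5 0" --pt "0.2 -0.1 0.3 120.5 0" --pt "0.5 -0.1 0.3 120.5 0" --pt "0.8 -0.1 0.3 120.5 0" --pt "1 -0.1 0.3 120.5 0" --pt "1 -0.1 0.3 120.5 0"

```text
time: 26.5
tool_pos: [441.7, -297.7, 67.4]
tcp_rot: [-3.141, 0.005, 1.501]
contact_force: [0.5, 0.1, -0.6]
grip_width: 38.2
```

Call:
carry_out --pt "1 0 0 0 0" --pt "1 0 0 0 0" --pt "1 0 0 0 0"

```text
time: 26.88
tool_pos: [441.7, -297.7, 67.4]
tcp_rot: [-3.141, 0.004, 1.501]
contact_force: [-0.6, 0.2, 0.3]
grip_width: 34.1
```

```bash
python3 -c "
from h import *
go(587,87.5,180,1.495)"
```

```text
t26.88 pos [ 441.73 -297.67   67.4 ] yaw 1.501 w 34.1 -> shift [ 393.8  118.  -114.5] spin 0.3
```

Call:
carry_out --pt "1 0 0 -15 0" --pt "1 0 0 -45 0" --pt "1 5 1 -80 0" --pt "1 30 9 -105 0" --pt "1 70 21 -114 0" --pt "1 120 36 -114 0" --pt "1 175 52 -114 0.3" --pt "1 230 69 -114 0.3" --pt "1 285 85 -114 0.3" --pt "1 330 99 -114 0.3"

```text
time: 28.12
tool_pos: [564.1, 27.3, 181.0]
tcp_rot: [3.141, 0.004, 1.497]
contact_force: [0.8, 0.1, -0.7]
grip_width: 33.8
```

```bash
python3 -c "
from h import *
go(587,87.5,180,1.495)"
```

```text
t28.12 pos [564.11  27.33 181.01] yaw 1.497 w 33.8 -> shift [61.7 18.4  0.7] spin 0.1
```

Call:
carry_out --pt "1 35 10 0 0" --pt "1 55 16 5 0" --pt "1 61.7 18.4 25 0" --pt "1 61.7 18.4 55 0" --pt "1 61.7 18.4 85 0" --pt "1 61.7 18.4 103 0" --pt "1 61.7 18.4 108 0" --pt "1 61.7 18.4 108 0" --pt "1 61.7 18.4 108 0"

```text
time: 29.25
tool_pos: [587.7, 86.9, 73.8]
tcp_rot: [3.139, 0.004, 1.497]
contact_force: [1.3, -0.1, -0.4]
grip_width: 33.8
```

```bash
python3 -c "
from h import *
go(587,87.5,67.3,1.495)"
```

```text
t29.25 pos [587.65  86.87  73.81] yaw 1.497 w 33.8 -> shift [ 0.6 -0.7  6.5] spin 0.1
```

Call:
carry_out --pt "1 0.6 -0.7 3 0" --pt "1 0.6 -0.7 5 0" --pt "1 0.6 -0.7 6.3 0" --pt "1 0.6 -0.7 6.6 0" --pt "1 0.6 -0.7 6.6 0"

```text
time: 29.88
tool_pos: [587.0, 87.5, 67.4]
tcp_rot: [3.139, 0.004, 1.497]
contact_force: [-2.4, -0.0, 2.6]
grip_width: 34.3
```

Call:
carry_out --pt "0.7 0 0 0 0" --pt "0.4 0 0 0 0" --pt "0.2 0 0 0 0" --pt "0.2 0 0 0 0" --pt "0.2 0 0 -10 0" --pt "0.2 0 0 -40 0" --pt "0.2 0 0 -85 0" --pt "0.2 0 0 -120 0" --pt "0.2 0 0 -135 0" --pt "0.2 0 0 -135 0"

```text
time: 31.12
tool_pos: [587.0, 88.1, 203.1]
tcp_rot: [3.138, 0.004, 1.497]
contact_force: [-1.0, -0.0, 0.4]
grip_width: 73.4
```

```bash
python3 -c "
from h import *
go(583,-281.7,215,1.5);shot('wrist','w13')"
```

```text
t31.12 pos [587.04  88.14 203.09] yaw 1.497 w 73.4 -> shift [-369.2   23.4  -10.3] spin -0.2
```

View pics/w13.png

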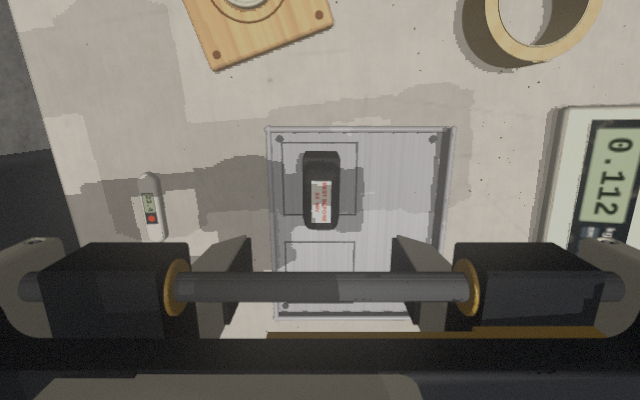

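The stamp stands square in its own square, at (320,190). Next is the press.

Call:
carry_out --pt "0 -30 2 -10 0" --pt "0 -80 5 -11 0" --pt "0 -135 9 -11 0" --pt "0 -195 12 -11 0" --pt "0 -250 16 -11 0" --pt "0 -305 19 -11 0" --pt "0 -345 22 -11 0" --pt "0 -365 23.4 -11 0" --pt "0 -369.2 23.4 -11 0" --pt "0 -369.2 23.4 -11 0"

```text
time: 32.42
tool_pos: [582.5, -280.5, 213.9]
tcp_rot: [3.141, 0.003, 1.498]
contact_force: [0.3, -0.7, -0.1]
grip_width: 91.9
```

Call:
carry_out --pt "0 0 0 0 0"

```text
time: 32.55
tool_pos: [582.8, -278.9, 214.0]
tcp_rot: [3.141, 0.003, 1.499]
contact_force: [0.0, 0.3, -0.2]
grip_width: 91.7
```

```bash
python3 -c "
from h import *
go(583,-281.7,136,1.5);shot('wrist','w14')"
```

```text
t32.55 pos [ 582.76 -278.87  214.03] yaw 1.499 w 91.7 -> shift [-2.6  0.4 78. ] spin -0.0
```

View pics/w14.png

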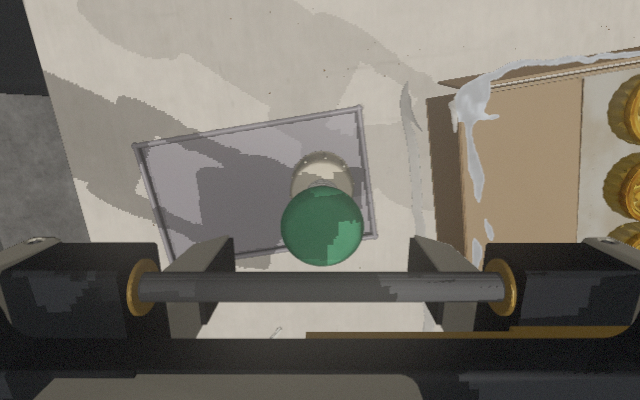

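Call:
carry_out --pt "0 -2.6 0.4 25 0" --pt "0 -2.6 0.4 52 0" --pt "0 -2.6 0.4 72 0" --pt "0 -2.6 0.4 77.5 0" --pt "0 -2.6 0.4 77.5 0" --pt "0 -2.6 0.4 77.5 0" --pt "0.4 -2.6 0.4 77.5 0" --pt "0.7 -2.6 0.4 77.5 0" --pt "1 -2.6 0.4 77.5 0" --pt "1 -2.6 0.4 77.5 0"

```text
time: 33.85
tool_pos: [583.0, -281.7, 136.6]
tcp_rot: [3.141, 0.003, 1.499]
contact_force: [-0.1, -0.5, 0.1]
grip_width: 57.4
```

Call:
carry_out --pt "1 0 0 0 0" --pt "1 0 0 0 0"

```text
time: 34.1
tool_pos: [583.0, -281.7, 136.6]
tcp_rot: [3.141, 0.003, 1.499]
contact_force: [0.4, -0.2, 0.1]
grip_width: 57.7
```

```bash
python3 -c "
from h import *
go(578.5,-26.5,212,1.5)"
```

```text
t34.10 pos [ 583.04 -281.67  136.58] yaw 1.499 w 57.7 -> shift [254.  -22.7 -76.2] spin -0.0
```

Call:
carry_out --pt "1 0 0 -15 0" --pt "1 0 0 -40 0" --pt "1 3 0 -65 0" --pt "1 20 -2 -75 0" --pt "1 50 -5 -76 0" --pt "1 90 -8 -76 0" --pt "1 130 -12 -76 0" --pt "1 170 -15 -76 0" --pt "1 205 -18 -76 0" --pt "1 230 -21 -76 0"

```text
time: 35.35
tool_pos: [577.6, -47.7, 211.7]
tcp_rot: [-3.141, 0.002, 1.501]
contact_force: [0.6, 0.2, -2.1]
grip_width: 57.3
```

```bash
python3 -c "
from h import *
go(578.5,-26.5,212,1.5);shot('wrist','w15')"
```

```text
t35.35 pos [577.59 -47.73 211.66] yaw 1.501 w 57.3 -> shift [21.2 -0.6 -0.4] spin 0.1
```

View pics/w15.png

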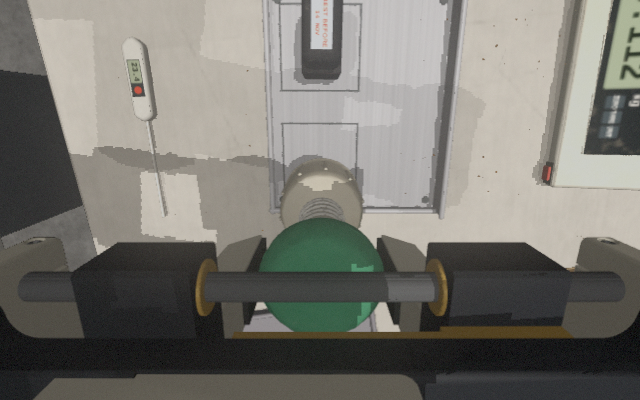

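Call:
carry_out --pt "1 12 0 0 0" --pt "1 19 -0.6 0 0" --pt "1 20.5 -0.6 15 0" --pt "1 20.5 -0.6 38 0" --pt "1 20.5 -0.6 58 0" --pt "1 20.5 -0.6 67 0" --pt "1 20.5 -0.6 69 0" --pt "1 20.5 -0.6 69 0" --pt "1 20.5 -0.6 69 0"

```text
time: 36.52
tool_pos: [578.5, -24.6, 143.4]
tcp_rot: [3.141, 0.001, 1.502]
contact_force: [-0.5, -0.5, -1.7]
grip_width: 57.7
```

```bash
python3 -c "
from h import *
go(578.3,-26.8,136.8,1.5)"
```

```text
t36.52 pos [578.46 -24.62 143.42] yaw 1.502 w 57.7 -> shift [-2.2 -0.   6.6] spin 0.1
```

Call:
carry_out --pt "1 -2 0 3 0" --pt "1 -2 0 5 0" --pt "1 -2 0 6.3 0" --pt "1 -2 0 6.8 0" --pt "1 -2 0 6.8 0" --pt "1 -2 0 6.8 0"

```text
time: 37.28
tool_pos: [578.3, -26.6, 136.6]
tcp_rot: [3.141, 0.0, 1.502]
contact_force: [0.1, 1.5, -1.8]
grip_width: 57.7
```

Call:
carry_out --pt "1 0 0 0.5 0" --pt "1 0 0 0.7 0" --pt "1 0 0 0.7 0"

```text
time: 37.65
tool_pos: [578.3, -26.5, 136.6]
tcp_rot: [3.141, 0.0, 1.502]
contact_force: [-2.0, 1.7, 4.3]
grip_width: 57.8
```

Contact (4 N). I'll release and rise.

Call:
carry_out --pt "0.6 0 0 0 0" --pt "0.2 0 0 0 0" --pt "0 0 0 0 0" --pt "0 0 0 0 0" --pt "0 0 0 -10 0" --pt "0 0 0 -40 0" --pt "0 0 0 -80 0" --pt "0 0 0 -120 0" --pt "0 0 0 -140 0" --pt "0 0 0 -140 0"

```text
time: 38.9
tool_pos: [579.0, -26.5, 278.8]
tcp_rot: [3.136, 0.001, 1.503]
contact_force: [1.3, 0.4, -0.5]
grip_width: 91.4
```

```bash
python3 -c "
from h import *
go(450,-26,280,1.5);shot('wrist','w16')"
```

```text
t38.90 pos [579.   -26.52 278.83] yaw 1.503 w 91.4 -> shift [  -8.3 -128.7   -1.8] spin 0.1
```

View pics/w16.png

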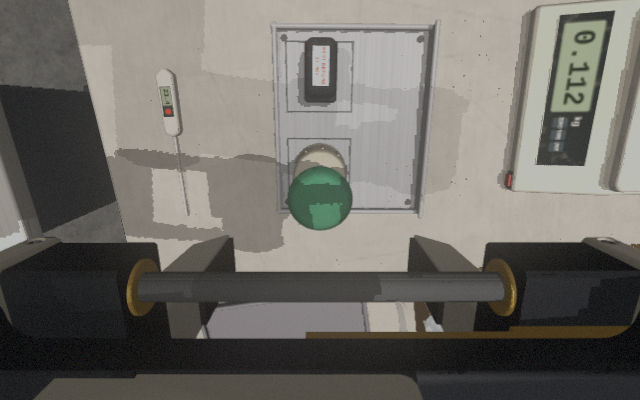

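Both stand upright in their squares, the stamp at (321,70) and the press at (320,190). I move the arm clear for a final check from above.

Call:
carry_out --pt "0 0 -20 -20 0" --pt "0 15 -60 -40 0" --pt "0 40 -105 -40 0" --pt "0 80 -145 -40 0" --pt "0 130 -175 -40 0" --pt "0 180 -200 -40 0" --pt "0 230 -220 -40 0" --pt "0 280 -230 -40 0" --pt "0 300 -230 -40 0" --pt "0 300 -230 -40 0"

```text
time: 40.2
tool_pos: [369.1, 288.9, 315.2]
tcp_rot: [3.141, 0.002, 1.504]
contact_force: [0.6, -1.5, 0.3]
grip_width: 91.6
```

```bash
python3 - <<'E'
from h import *
d=shot('top','t16');shot('scene','s16')
im=cv2.cvtColor(d['color'],cv2.COLOR_RGB2BGR)
cv2.imwrite('pics/t16c.png',np.clip(cv2.resize(im[110:270,165:385],None,fx=3.6,fy=3.6,interpolation=cv2.INTER_CUBIC)*1.4,0,255).astype('u1'))
for n in('top0','t16'):
    c=cloud(load(n))
    m=(c[...,2]>88)&(c[...,2]<105)&(c[...,0]>350)&(c[...,0]<650)&(c[...,1]>40)&(c[...,1]<150);print(n,'stamp',c[m].mean(0),cv2.minAreaRect(c[m][:,:2].astype('f4')))
    m=(c[...,2]>140)&(c[...,2]<180)&(c[...,0]>500)&(c[...,0]<650)&(abs(c[...,1]+27)<60);print('knob',c[m].mean(0))
d=load('w16');c=cloud(d)
m=(c[...,2]>92)&(c[...,2]<104)&(abs(c[...,0]-586)<50)&(abs(c[...,1]-88)<60);print(cv2.minAreaRect(c[m][:,:2].astype('f4')))
E
```

```text
top0 stamp [585.8   88.14  99.2 ] ((587.0892333984375, 88.78449249267578), (52.83006286621094, 30.434772491455078), 80.63539123535156)
knob [577.19 -26.61 169.16]
t16 stamp [585.4   88.15  99.19] ((586.6503295898438, 88.5293960571289), (53.81655502319336, 30.33401107788086), 85.36708068847656)
knob [576.63 -27.   169.18]
((587.4583129882812, 86.95065307617188), (52.79026412963867, 29.57023811340332), 85.51099395751953)
```

View pics/t16c.png

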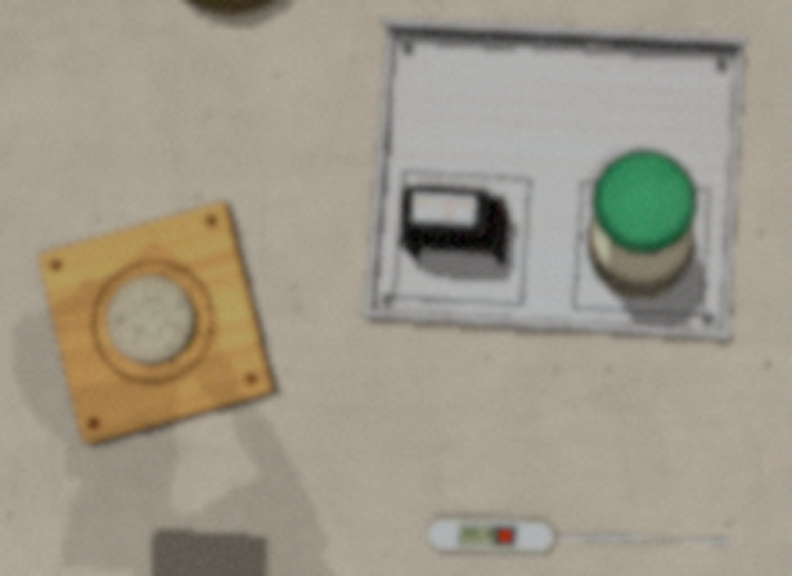

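View pics/s16.png

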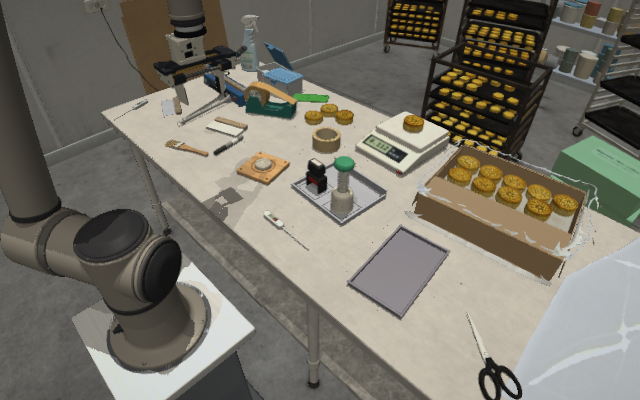

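All is in place: the plate is in the ring at (151,320), the stamp and press are in their squares, and the probe is unmoved. I'll let the arm settle and hand in.

Call:
carry_out --pt "0 0 0 0 0" --pt "0 0 0 0 0" --pt "0 0 0 0 0" --pt "0 0 0 0 0"

```text
time: 40.8
tool_pos: [369.5, 287.4, 315.8]
tcp_rot: [3.14, 0.002, 1.502]
contact_force: [1.4, -0.5, -0.1]
grip_width: 91.8
```

```bash
python3 -c "
from h import *
print(bot.get_obs()['time'],bot.get_obs()['dq']);print(bot.close_job())"
```

```text
40.8 [ 0.  0.  0.  0. -0. -0.]
the job is handed in; nothing more can be done
None
```

I finished the job in the order asked and handed it in at 40.8 s. The press and then the stamp went into the grey tray, and the plate went pattern up into the ring on the wooden block. Then the stamp and the press went back onto their own squares on the stand.

- **Positions:** seen from the top camera, the press knob and the stamp are each within about 1 mm of where they started.
- **Stamp angle:** it measures about 4.6° in the world frame, and the stand about 4.3°, so it is square to the stand. It started about 5° off the stand's axis, and I set it square instead of copying that angle.
- **Plate and probe:** the plate lies centred in the ring to within a few millimetres. The probe shows no visible movement, and I never went near it.
- **Forces:** the readings between moves stayed under about 5 N. I did not see the forces during each move.

No check failed. The wrist and top cameras disagreed by about 1–2 mm on positions, which is within their calibration.

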